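# Load the lens inspection slide and lock it

### The job

The carriage of the inspection slide is clamped under its hood: free its clamp knob (anticlockwise to its stop), draw the carriage fully out and clamp it tight there so that it cannot shift while you load it. Lay every frosted glass blank on the bench flat into a nest of its own outline, round or square, then free the clamp, slide the carriage fully home under the hood and clamp it tight (clockwise to its stop). Leave the other things on the bench where they are.

Things in the scene. Friction and masses are not known exactly. Their poses are not given: they have to be found in the camera images.
- carriage (a joint): travel in m of the carriage along the grey bed's y axis: 0 = fully home, against the stop under the hood; 0.16 = drawn fully out towards the bed's -y (the robot's right) to the front stop, all nests in the open. With the clamp free it needs about 4 N to move and stays where it is left; clamped tight it takes more than 20 N and should not be forced
- carriage_plate (a point): centre of the top face (30 mm above the table) of the carriage's 145 mm square aluminium plate, axes as the bed's, z up. Four nests 6 mm deep are cut in it, 80 mm between centres, two round and two square, alike ones on a diagonal. A 70 mm long tab at its -y end, top at the same height, carries the clamp knob and the pull post
- hood_mouth (a point): the dark steel hood fixed over the +y end of the bed: 192 mm wide, 150 mm long, roof underside 66 mm and top 74 mm above the table, a light head on it up to 108 mm, beginning 60 mm in. The point is the middle of the underside of its open end, axes as the bed's. With the carriage home the nests are under it; the tab is outside, knob and post 60 mm from the hood
- pull_post (a point): upright plain steel post on the carriage's tab, 18 mm diameter, standing from 30 to 75 mm above the table, for gripping and sliding the carriage; the point is on its axis at a good gripping height (66 mm above the table), and its axes are the bed's: z up, y along the slide (home is +y). It stands 80 mm from the clamp knob
- clamp (a joint): the clamp knob's turn in rad: 0 = free (its stop anticlockwise), 1.3 = tight (its stop clockwise), seen from above. A screw under it bears on the bed from about 0.8 rad on and locks the carriage; turning it takes 0.07 to 0.13 N m, and it stays where it is left
- clamp_grip (a point): the clamp knob on the carriage's tab: a black upright bar 52 mm long, 14 mm thick, from 46 to 74 mm above the table, on a round brass neck of 20 mm diameter; the point is on its turning axis, 66 mm above the table; its x axis runs along the bar and turns with the knob (at knob value 0 it lies along the bed's x), z up
- round_nest_a (a point): a round nest in the carriage, 46 mm diameter, 6 mm deep, flat black-lined floor; the point is the centre of its floor (24 mm above the table), axes as the bed's, z up
- square_nest_a (a point): a square nest in the carriage, 37 x 37 mm, 6 mm deep, flat black-lined floor, sides along the bed's axes; the point is the centre of its floor (24 mm above the table), axes as the bed's, z up
- round_nest_b (a point): a round nest in the carriage, 46 mm diameter, 6 mm deep, flat black-lined floor; the point is the centre of its floor (24 mm above the table), axes as the bed's, z up
- square_nest_b (a point): a square nest in the carriage, 37 x 37 mm, 6 mm deep, flat black-lined floor, sides along the bed's axes; the point is the centre of its floor (24 mm above the table), axes as the bed's, z up
- disc0: a round frosted glass blank, 43 mm diameter, 16 mm thick, about 58 g, lying flat; origin at the centre of its underside, z up. May be absent
- square0: a square frosted glass blank, 34 x 34 mm, 16 mm thick, about 46 g, lying flat; origin at the centre of its underside, x and y along its sides, z up. May be absent
- disc1: a round frosted glass blank, 43 mm diameter, 16 mm thick, about 58 g, lying flat; origin at the centre of its underside, z up. May be absent
- square1: a square frosted glass blank, 34 x 34 mm, 16 mm thick, about 46 g, lying flat; origin at the centre of its underside, x and y along its sides, z up. May be absent
- brass_cap: brass hinge cover cap, 30 mm diameter, 14 mm high; origin at the centre of its underside; a bystander
- eyepiece_guard: black rubber eyepiece guard, a cup of 42 mm diameter, 26 mm high; origin at the centre of its underside; a bystander
- grease_pot: small white lidded pot, 40 mm diameter, 32 mm high; origin at the centre of its underside; a bystander
- binocular: blue-grey marine binocular body standing on its objectives, about 66 x 150 mm, 158 mm high; origin at the centre of its underside; a bystander
Things that resemble listed ones, but are neither listed nor needed, are in the scene too. What is shaped like the square0 but black or blue is not meant.

How it is judged:
On the way, in this order (a step that is already met when the one before it is completed fails the run):
1. the clamp is freed (value of joint clamp below 0.2 rad), for 0.1 s.
2. the carriage is drawn fully out (value of joint carriage above 0.152 m), for 0.2 s.
3. the clamp is tight with the carriage fully out (value of joint carriage above 0.152 m and value of joint clamp above 1.1 rad), for 0.2 s.
4. every blank lies flat in a nest of its outline, the carriage still out and clamped (all of step 3 and ((horizontal distance between disc0 and round_nest_a below 0.004 m and z of disc0 in the frame of round_nest_a below 0.0025 m) or (horizontal distance between disc0 and round_nest_b below 0.004 m and z of disc0 in the frame of round_nest_b below 0.0025 m)) and ((horizontal distance between square0 and square_nest_a below 0.004 m and z of square0 in the frame of square_nest_a below 0.0025 m) or (horizontal distance between square0 and square_nest_b below 0.004 m and z of square0 in the frame of square_nest_b below 0.0025 m)) and ((horizontal distance between disc1 and round_nest_a below 0.004 m and z of disc1 in the frame of round_nest_a below 0.0025 m) or (horizontal distance between disc1 and round_nest_b below 0.004 m and z of disc1 in the frame of round_nest_b below 0.0025 m)) and ((horizontal distance between square1 and square_nest_a below 0.004 m and z of square1 in the frame of square_nest_a below 0.0025 m) or (horizontal distance between square1 and square_nest_b below 0.004 m and z of square1 in the frame of square_nest_b below 0.0025 m)) and angle between each of disc0, disc1, square0, square1's own z axis and vertical below 0.08 rad), for 0.2 s.
5. the clamp is freed again (value of joint clamp below 0.2 rad), for 0.1 s.
6. the carriage is fully home under the hood (value of joint carriage below 0.008 m), for 0.2 s.
At the end, for the whole second after the job is handed in: The carriage is within 8 mm of its home stop, the clamp knob is turned to at least 1.1 rad (of 1.3), every blank present lies flat (within 0.08 rad, underside within 2.5 mm of the nest's floor, centre within 4 mm of the nest's centre) in a nest of its own outline, at rest (value of joint carriage below 0.008 m and value of joint clamp above 1.1 rad and ((horizontal distance between disc0 and round_nest_a below 0.004 m and z of disc0 in the frame of round_nest_a below 0.0025 m) or (horizontal distance between disc0 and round_nest_b below 0.004 m and z of disc0 in the frame of round_nest_b below 0.0025 m)) and ((horizontal distance between square0 and square_nest_a below 0.004 m and z of square0 in the frame of square_nest_a below 0.0025 m) or (horizontal distance between square0 and square_nest_b below 0.004 m and z of square0 in the frame of square_nest_b below 0.0025 m)) and ((horizontal distance between disc1 and round_nest_a below 0.004 m and z of disc1 in the frame of round_nest_a below 0.0025 m) or (horizontal distance between disc1 and round_nest_b below 0.004 m and z of disc1 in the frame of round_nest_b below 0.0025 m)) and ((horizontal distance between square1 and square_nest_a below 0.004 m and z of square1 in the frame of square_nest_a below 0.0025 m) or (horizontal distance between square1 and square_nest_b below 0.004 m and z of square1 in the frame of square_nest_b below 0.0025 m)) and angle between each of disc0, disc1, square0, square1's own z axis and vertical below 0.08 rad and linear speed of each of disc0, disc1, square0, square1 below 0.02 m/s); the robot touches nothing.
It fails at once if the cap, the guard, the pot or the binocular is shifted by more than 40 mm (distance of any of brass_cap, eyepiece_guard, grease_pot, binocular from where it was at the start of the episode above 0.04 m).
Of disc0, disc1, square0, square1 only 2 to 4 are there at a start; the rules pass over those that are not, and their reading is None.
At some moment in a run one of disc0, disc1, square0, square1 may be knocked a few centimetres aside while the robot is not near it.
Once in a run the grip may slacken for a moment while it holds something.
It also fails if it takes over 210 s, if anything falls off the work surface, if the arm or the gripper's body presses on something with over 40 N, if the wrist force passes 120 N, or if a joint passes its speed limit or range.

### The arm

A 6-joint arm with a two-finger parallel gripper is mounted at the origin on the work surface. World frame = base frame: x ahead of the robot, y to its left, z up, the work surface at z = 0. Lengths are in m, angles in rad, forces in N, time in s.
With the tool pointing down it reaches from about 0.35 to 0.775 m from the base axis. Payload 5.5 kg.
Tool frame: the origin (TCP) lies between the finger pads; the fingertips stand 8 mm ahead of it and the grasp point (between the pads) lies 11 mm behind it; z points along the fingers, y is the line along which they close (so a half turn about z gives the same grasp; the last joint's range is limited). The gripper opens to 85 mm and grips with 20 to 120 N. Pads are 22 mm wide; open, the fingers measure 114 mm over their backs; the gripper's body (76 mm by 85 mm) begins 54 mm behind the grasp point. The pads swing forward as they close: fully open they stand 13 mm farther back than shut.
Start: joints at [1.172, 0.313, 0.046, 1.304, 0, 1.431], TCP at [0.147, 0.556, 0.239] pointing down, gripper open.
Joint ranges: [-2.76, 2.76], [-0.86, 1.69], [-1.03, 1.26], [-2.2, 2.34], [-1.47, 1.5], [-3.14, 3.14]. Speed limits (rad/s): [2.57, 2.57, 3.14, 3.14, 3.14, 3.14].

### API

Orientations are given as a unit quaternion [w, x, y, z].
In Python, from workcell import env gives the robot as it stands.
- The arm moves only by the tool move_arm, never from a script. Its argument "moves" is one flat list of numbers, 5 for each row, row after row: the shift along the world's x, y, z in m, then the turn about the world's z in rad, then the finger opening in m, from 0 to 0.0854. A call has 1 to 12 rows; each row is the pose to reach, as a shift and turn from the pose commanded when the call began; what a row does not reach only later rows make up. A row lasts 1/12 s, in which the tool goes at most 41.7 mm and 7.16 degrees, less where a joint would pass 70% of its speed; a pose out of reach is approached as far as the arm can. A call with a gripper value outside its range is refused whole. The fingers move at their own pace and stop on an object; "newtons" is the grip in N (left out, the last holds). Time passes only in rows, so rows that repeat a pose let the fingers close. It gives the time, the measured TCP pose, the force, the opening and the grip force at its end, in the units of the state.
- env.get_state(): the state, without advancing time (a new reading comes with each control period).
- env.read_camera(name): name is "scene" or "top" or "wrist"; returns a dict with "pixels" (400x640x3 uint8, red, green, blue), "camera_matrix" (3x3 intrinsics, pixels), "distortion" ([k1, k2, p1, p2, k3] as OpenCV has them; the pictures are not rectified), "rvec" (rotation vector, rad) and "tvec" (3), from world to camera coordinates, as OpenCV has them. Camera axes: x right, y down, z forward; pixel columns grow to the right and rows downward; lengths in m; the calibration is good to about 2 mm. A picture is of the moment at which its call begins. There is no depth.
- env.hand_in(): hands the job in; it is judged then, once.
The state is a dict: "clock": time; "joint_pos": joint angles; "qvel": joint speeds; "tau": joint torques, N m; "tcp_pos": TCP position; "orientation": TCP orientation; "wrist_force": force on the tool from outside, world axes, zero at the start; "ft_torque": the same for the moment, N m; "finger_gap": finger opening in m; "grip_force": force on a finger pad.
Only numpy, scipy, OpenCV 4.12 (cv2) and the standard library are available. Lean on these libraries where they do the work, as an engineer would, in place of code of your own. Each camera call takes 0.05 s, during which the arm holds its last target. There are 200 camera calls.

## Working session

There is one attempt and no reset: what is moved stays moved. The work goes in short steps, Python scripts to look and compute and a tool call to move; the robot and the scene stay as the last step left them, time stands still between calls to the robot, and variables do not carry over. Pictures are saved under pics/ and viewed, at most 14 in all, crops included, and the job is handed in when it is done.

Besides the shell and the picture viewer there is one more tool, called after "Emit:" as name(argument=value, ...) on one line, values as JSON. move_arm: Moves the arm, as the interface text tells. Its arguments: {"type":"object","properties":{"moves":{"type":"array"},"newtons":{"type":"number"}},"required":["moves"]}

```bash
mkdir -p pics; ls; cat > h.py <<'E'
import numpy as np, cv2
from workcell import env
def cam(n):
    c=env.read_camera(n); c['im']=cv2.cvtColor(np.asarray(c['pixels'],dtype=np.uint8),cv2.COLOR_RGB2BGR); return c
def ray(c,px):
    K=np.array(c['camera_matrix'],float);D=np.array(c['distortion'],float)
    u=cv2.undistortPoints(np.array(px,float).reshape(-1,1,2),K,D).reshape(-1,2)
    R=cv2.Rodrigues(np.array(c['rvec'],float))[0];t=np.array(c['tvec'],float).reshape(3)
    return -R.T@t,np.c_[u,np.ones(len(u))]@R
def at(c,px,z):
    o,d=ray(c,px); return o+d*((z-o[2])/d[:,2])[:,None]
def proj(c,P):
    return cv2.projectPoints(np.array(P,float).reshape(-1,3),np.array(c['rvec'],float),np.array(c['tvec'],float),np.array(c['camera_matrix'],float),np.array(c['distortion'],float))[0].reshape(-1,2)
E
python3 - <<'E'
from h import *
import pickle
for n in('top','scene'):
    c=cam(n);cv2.imwrite(f'pics/{n}0.png',c['im']);pickle.dump(c,open(f'{n}0.pkl','wb'));print(n,ray(c,[[320,200]]))
print(env.get_state())
E
```

```text
pics
top (array([ 0.38105796, -0.0414852 ,  1.2446159 ]), array([[ 0.16988473, -0.02114044, -0.98525093]]))
scene (array([1.15951753, 0.62349139, 1.53075   ]), array([[-0.35209934, -0.40515047, -0.84378674]]))
{'clock': 0.1, 'joint_pos': array([1.17241230e+00, 3.13963263e-01, 4.50866140e-02, 1.30359399e+00,
       5.62129395e-06, 1.43118765e+00]), 'qvel': array([ 0.00186481, -0.00118812,  0.00294794, -0.0012889 ,  0.00208671,
       -0.00259911]), 'tau': array([ 3.23607557e-03, -4.81725526e+01,  2.99244046e+01,  1.27411415e-02,
       -9.57915177e-05,  1.07692961e-05]), 'tcp_pos': array([0.14698009, 0.55544017, 0.23847398]), 'orientation': array([-2.25196066e-04,  1.29026919e-01,  9.91640738e-01, -8.06305348e-04]), 'wrist_force': array([-0.92381338,  0.09939577, -0.11267882]), 'ft_torque': array([ 0.05522238,  0.01099176, -0.01621233]), 'grip_force': 0.0, 'finger_gap': 0.0854607322498475}
```

View pics/top0.png

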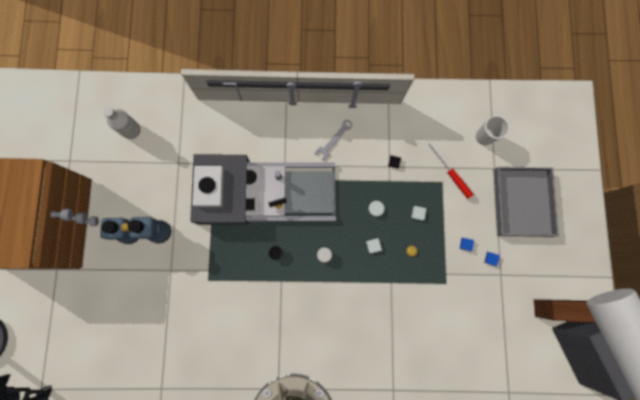

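View pics/scene0.png

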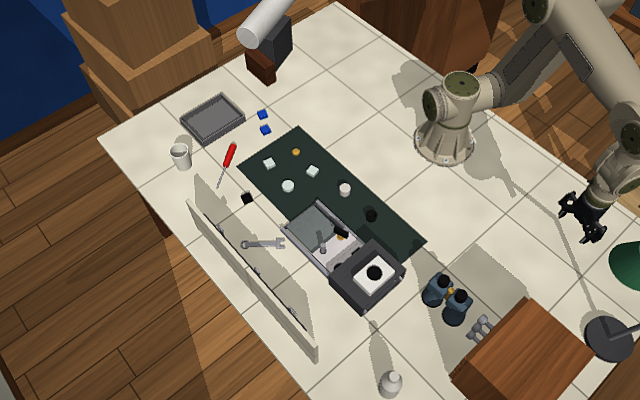

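The top view shows the hood at (220,188), the knob bar at (278,203), the post at (278,175) and the bed up to u=336. The blanks are a disc at (376,209) and squares at (419,213) and (374,246). The bystanders are the pot (324,255), cap (412,251) and guard (276,253). The scene view agrees with this.

```bash
python3 - <<'E'
from h import *
import pickle
c=pickle.load(open('top0.pkl','rb'))
im=c['im'];cv2.imwrite('pics/crop0.png',cv2.resize(im[150:290,180:450],None,fx=2.95,fy=2.95,interpolation=cv2.INTER_CUBIC))
def P(n,px,z): print(n,at(c,[px],z)[0].round(4))
hsv=cv2.cvtColor(im,cv2.COLOR_BGR2HSV)
m=((hsv[...,2]>140)&(hsv[...,1]<60)).astype(np.uint8);m[:, :300]=0;m[:, 440:]=0;m[:185]=0;m[275:]=0
for k in cv2.findContours(m,cv2.RETR_EXTERNAL,cv2.CHAIN_APPROX_NONE)[0]:
    if cv2.contourArea(k)>50:
        mo=cv2.moments(k);u=mo['m10']/mo['m00'],mo['m01']/mo['m00']
        r=cv2.minAreaRect(at(c,k.reshape(-1,2),.016)[:,:2].astype(np.float32));print(np.round(u,1),at(c,[u],.016)[0].round(4),r)
P('knob',(278,203),.074);P('post',(278,175),.075)
for q in((336,164),(336,222)):P('bed',q,.03)
P('guard',(276,253),.026);P('brass',(412,251),.014);P('pot',(324,255),.032)
for q in((192,155),(247,155),(247,224),(192,224)):P('hood',q,.074)
E
```

```text
[323.9 254.4] [ 0.4362 -0.081   0.016 ] ((0.4359161853790283, -0.0799991637468338), (0.03665902093052864, 0.037034567445516586), 0.8812720775604248)
[373.5 245.3] [ 0.4642 -0.2227  0.016 ] ((0.4645047187805176, -0.22279542684555054), (0.03501302748918533, 0.03508157283067703), 14.806432723999023)
[418.5 212.5] [ 0.5612 -0.354   0.016 ] ((0.5612940788269043, -0.35390469431877136), (0.03543733432888985, 0.034782782196998596), 79.08720397949219)
[376. 208.] [ 0.5724 -0.2308  0.016 ] ((0.5723498463630676, -0.2307550609111786), (0.04071131721138954, 0.041321076452732086), 89.66669464111328)
knob [0.5724 0.0492 0.074 ]
post [0.6514 0.0515 0.075 ]
bed [ 0.6979 -0.1128  0.03  ]
bed [ 0.5277 -0.114   0.03  ]
guard [0.4376 0.0542 0.026 ]
brass [ 0.4501 -0.3329  0.014 ]
pot [ 0.4338 -0.0809  0.032 ]
hood [0.7041 0.2928 0.074 ]
hood [0.7074 0.1401 0.074 ]
hood [0.5128 0.1319 0.074 ]
hood [0.5105 0.2805 0.074 ]
```

View pics/crop0.png

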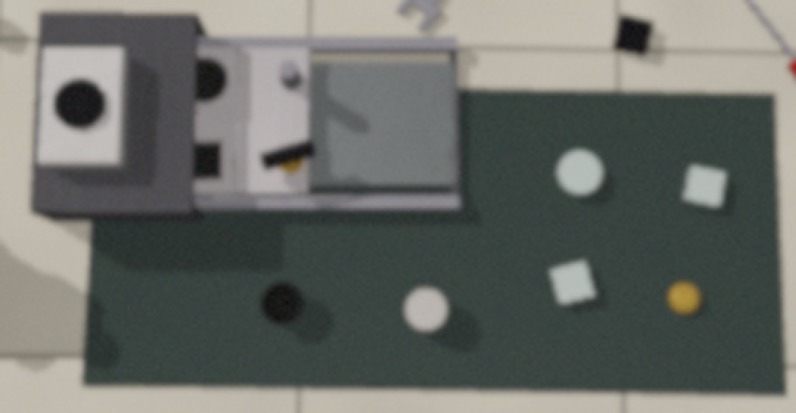

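The crop shows the knob bar from (263,158) to (313,150), the post at (290,73) and a round and a square nest partly out at (208,80) and (207,160). The disc is at (579,172), the squares at (705,186) and (573,283), and there is no fourth blank. I'll move over the knob.

Emit:
move_arm(moves=[0.42,-0.51,0,-1.04,0.05,0.42,-0.51,0,-1.04,0.05,0.42,-0.51,0,-1.04,0.05,0.42,-0.51,0,-1.04,0.05,0.42,-0.51,0,-1.04,0.05,0.42,-0.51,0,-1.04,0.05,0.42,-0.51,0,-1.04,0.05,0.42,-0.51,0,-1.04,0.05,0.42,-0.51,0,-1.04,0.05,0.42,-0.51,0,-1.04,0.05,0.42,-0.51,0,-1.04,0.05,0.42,-0.51,0,-1.04,0.05], newtons=40)

```text
clock: 1.1
tcp_pos: [0.4657, 0.168, 0.2392]
orientation: [-0.0, 0.605, 0.796, -0.0]
wrist_force: [-0.1, 0.3, 0.6]
finger_gap: 0.0501
grip_force: 0.0
```

Emit:
move_arm(moves=[0.105,-0.12,0,0,0.05,0.105,-0.12,0,0,0.05,0.105,-0.12,0,0,0.05,0.105,-0.12,0,0,0.05,0.105,-0.12,0,0,0.05,0.105,-0.12,0,0,0.05])

```text
clock: 1.6
tcp_pos: [0.5706, 0.0482, 0.2381]
orientation: [-0.001, 0.606, 0.795, -0.0]
wrist_force: [-0.0, -0.3, -0.2]
finger_gap: 0.0501
grip_force: 0.0
```

```bash
python3 - <<'E'
from h import *
import pickle
c=cam('wrist');cv2.imwrite('pics/w1.png',c['im']);pickle.dump(c,open('w1.pkl','wb'));print(ray(c,[[320,200]]),env.get_state()['tcp_pos'])
E
```

```text
(array([0.55090251, 0.11821915, 0.37090679]), array([[ 0.0639842 , -0.2664053 , -0.96183422]])) [0.56963556 0.04940943 0.23841639]
```

View pics/w1.png

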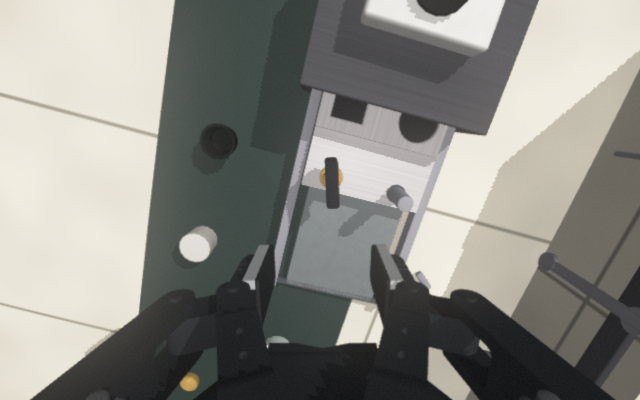

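The wrist view shows the knob bar from (332,158) to (333,208), the post top near (404,202), the hood edge from (303,83) to (487,133) and the rails running down to (280,281).

```bash
python3 - <<'E'
from h import *
import pickle
c=pickle.load(open('w1.pkl','rb'))
g=cv2.cvtColor(c['im'],cv2.COLOR_BGR2GRAY)
m=(g<55).astype(np.uint8);m[:150]=0;m[215:]=0;m[:,:315]=0;m[:,350:]=0
k=max(cv2.findContours(m,0,1)[0],key=cv2.contourArea)
r=cv2.minAreaRect(k);print('bar px',r)
b=at(c,cv2.boxPoints(r),.072);print(b.mean(0),b.round(4)); 
mr=cv2.minAreaRect(at(c,k.reshape(-1,2),.072)[:,:2].astype(np.float32));print(mr)
h=at(c,[(303,83),(487,133)],.074);print('hood',h.round(4),np.arctan2(*(h[1]-h[0])[1::-1]))
print('post',at(c,[(404,202)],.075))
cv2.imwrite('pics/w1c.png',cv2.resize(c['im'][70:310,260:500],None,fx=2.5,fy=2.5))
E
```

```text
Traceback (most recent call last):
ValueError: max() iterable argument is empty
```

```bash
python3 - <<'E'
from h import *
import pickle
c=pickle.load(open('w1.pkl','rb'))
g=cv2.cvtColor(c['im'],cv2.COLOR_BGR2GRAY)
print(g[183,315:350])
m=(g<70).astype(np.uint8);m[:150]=0;m[215:]=0;m[:,:318]=0;m[:,350:]=0
k=max(cv2.findContours(m,cv2.RETR_EXTERNAL,cv2.CHAIN_APPROX_NONE)[0],key=cv2.contourArea)
print('bar px',cv2.minAreaRect(k))
print(cv2.minAreaRect(at(c,k.reshape(-1,2),.072)[:,:2].astype(np.float32)))
h=at(c,[(303,83),(487,133)],.074);print('hood',h.round(4),np.arctan2(*(h[1]-h[0])[1::-1]))
print('post',at(c,[(404,202)],.075))
cv2.imwrite('pics/w1c.png',cv2.resize(c['im'][70:310,260:500],None,fx=2.5,fy=2.5))
E
```

```text
[172 170 172 171 171 166 152 136 132 125  99  66  62  64  65  64  64  63
  66  64  65  66  69  99 147 179 199 218 220 220 219 220 220 219 220]
bar px ((331.21502685546875, 182.54757690429688), (49.39421463012695, 11.796536445617676), 86.53176879882812)
((0.5771536827087402, 0.055962834507226944), (0.012304071336984634, 0.05222287401556969), 19.611318588256836)
hood [[0.5252 0.1417 0.074 ]
 [0.7111 0.146  0.074 ]] 0.022842111491390808
post [[0.65561476 0.05749602 0.075     ]]
```

View pics/w1c.png

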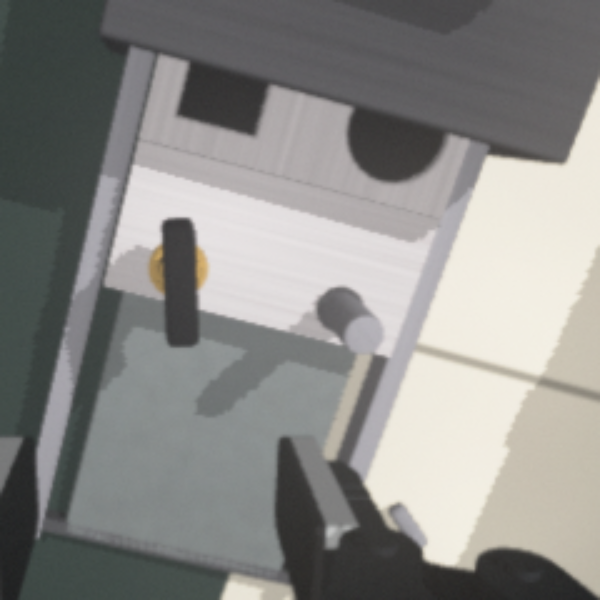

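Crop: the post top is at (364,333) and the bar from (178,220) to (183,345). The wrist and top estimates differ by about 5 mm, so I'll use the scene camera as a tie-break.

```bash
python3 - <<'E'
from h import *
import pickle
s=pickle.load(open('scene0.pkl','rb'));t=pickle.load(open('top0.pkl','rb'));w=pickle.load(open('w1.pkl','rb'))
for n,p in(('disc',(.5724,-.2308,.016)),('knobT',(.5748,.0504,.074)),('knobW',(.577,.056,.074)),('postT',(.652,.0525,.075)),('postW',(.656,.057,.075))):
    print(n,'scene',proj(s,[p]).round(1),'top',proj(t,[p]).round(1),'w',proj(w,[p]).round(1))
g=cv2.cvtColor(s['im'],cv2.COLOR_BGR2HSV)
m=((g[...,2]>190)&(g[...,1]<40)).astype(np.uint8);m[:,:255]=0;m[:155]=0;m[200:]=0;m[:,360:]=0
for k in cv2.findContours(m,cv2.RETR_EXTERNAL,cv2.CHAIN_APPROX_NONE)[0]:
    if cv2.contourArea(k)>40: mo=cv2.moments(k);u=mo['m10']/mo['m00'],mo['m01']/mo['m00'];print(u,cv2.boundingRect(k),at(s,[u],.015))
cv2.imwrite('pics/s0c.png',cv2.resize(s['im'][150:300,260:430],None,fx=4.5,fy=4))
E
```

```text
disc scene [[287.  184.5]] top [[376. 208.]] w [[274.3 355.7]]
knobT scene [[340.3 228.7]] top [[277.6 202.1]] w [[327.6 188.1]]
knobW scene [[341.  230.2]] top [[275.6 201.3]] w [[331.1 183.5]]
postT scene [[322.9 242.9]] top [[277.7 174.8]] w [[399.1 205.5]]
postW scene [[322.9 244.6]] top [[276.1 173.3]] w [[404.2 202.5]]
(344.69125683060105, 187.4344262295082) (340, 183, 10, 10) [[ 0.4263772  -0.08618644  0.015     ]]
(287.70666666666665, 184.69333333333333) (282, 180, 12, 10) [[ 0.57082893 -0.22893373  0.015     ]]
(312.09968847352025, 169.79127725856696) (307, 165, 11, 10) [[ 0.46289575 -0.22098445  0.015     ]]
(268.79, 162.03) (264, 158, 11, 9) [[ 0.55928569 -0.35258505  0.015     ]]
(350.1616161616161, 162.886230728336) (332, 155, 28, 25) [[ 0.33797131 -0.15249054  0.015     ]]
```

View pics/s0c.png

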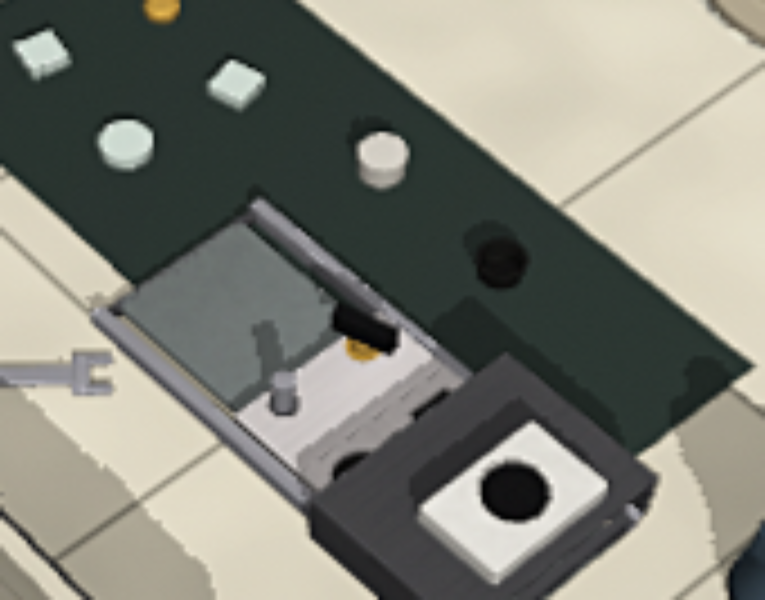

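The scene crop puts the bar top at (367,320) and the post top at (285,376), which supports about (0.576, 0.054) for the knob. I'll go closer and re-measure.

Emit:
move_arm(moves=[0.005,0.005,-0.03,0.03,0.05,0.005,0.005,-0.06,0.03,0.05,0.005,0.005,-0.09,0.03,0.05,0.005,0.005,-0.09,0.03,0.05,0.005,0.005,-0.09,0.03,0.05,0.005,0.005,-0.09,0.03,0.05])

```text
clock: 2.15
tcp_pos: [0.5752, 0.0559, 0.151]
orientation: [0.001, 0.592, 0.806, 0.0]
wrist_force: [-0.5, -0.5, 1.1]
finger_gap: 0.05
grip_force: 0.0
```

```bash
python3 - <<'E'
from h import *
import pickle
c=cam('wrist');cv2.imwrite('pics/w2.png',c['im']);pickle.dump(c,open('w2.pkl','wb'));print(env.get_state()['tcp_pos'])
print(proj(c,[(.577,.056,.074),(.656,.057,.075)]))
E
```

```text
[0.57600477 0.05558148 0.15172349]
[[325.23830196 217.05624988]
 [423.24130281 245.16068609]]
```

View pics/w2.png

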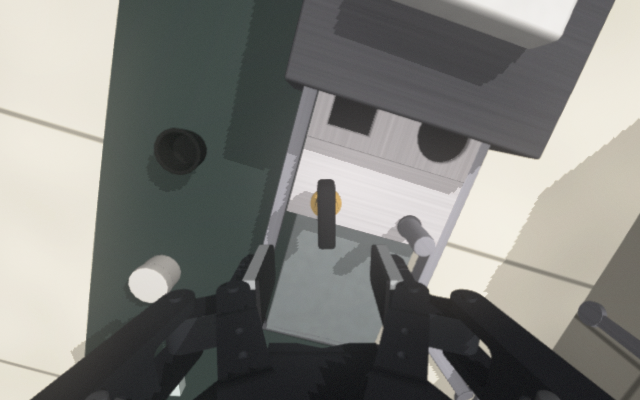

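The bar runs from (326,179) to (326,249) between the fingers, which confirms the knob at about (0.577, 0.056). I'll go down and grip it.

Emit:
move_arm(moves=[0.001,0,-0.03,0,0.05,0.001,0,-0.06,0,0.05,0.001,0,-0.08,0,0.05,0.001,0,-0.095,0,0.05,0.001,0,-0.095,0,0.03,0.001,0,-0.095,0,0.02,0.001,0,-0.095,0,0.01,0.001,0,-0.095,0,0.005,0.001,0,-0.095,0,0.005,0.001,0,-0.095,0,0.005], newtons=40)

```text
clock: 3.03
tcp_pos: [0.5785, 0.0552, 0.0568]
orientation: [0.002, 0.593, 0.806, 0.002]
wrist_force: [2.6, 2.0, 6.5]
finger_gap: 0.0132
grip_force: 43.6
```

Gripped. Turning anticlockwise.

Emit:
move_arm(moves=[0.001,0,0,0.11,0.005,0.001,0,0,0.22,0.005,0.001,0,0,0.33,0.005,0.001,0,0,0.44,0.005,0.001,0,0,0.55,0.005,0.001,0,0,0.66,0.005,0.001,0,0,0.77,0.005,0.001,0,0,0.88,0.005,0.001,0,0,0.99,0.005,0.001,0,0,1.1,0.005,0.001,0,0,1.2,0.005,0.001,0,0,1.26,0.005])

```text
clock: 4.03
tcp_pos: [0.5779, 0.0541, 0.0566]
orientation: [0.001, 0.002, 1.0, -0.001]
wrist_force: [-2.1, -1.6, 10.0]
finger_gap: 0.0131
grip_force: 44.1
```

```bash
python3 - <<'E'
from h import *
s=env.get_state();print(s['wrist_force'],s['ft_torque'],s['tcp_pos'],s['finger_gap'],s['grip_force'])
E
```

```text
[-2.07195796 -1.64049022 10.02724213] [-0.41471631  0.37160068 -0.08626874] [0.57788647 0.05412431 0.05658165] 0.013139753078165181 44.058024287223816
```

Emit:
move_arm(moves=[0.0,-0.01,0,0.01,0.005,0.001,-0.025,0,0.01,0.005,0.001,-0.04,0,0.01,0.005,0.001,-0.055,0,0.01,0.005,0.002,-0.07,0,0.01,0.005,0.002,-0.085,0,0.01,0.005,0.002,-0.1,0,0.01,0.005,0.002,-0.115,0,0.01,0.005,0.002,-0.12,0,0.01,0.005])

```text
clock: 4.78
tcp_pos: [0.58, -0.0663, 0.0566]
orientation: [0.001, -0.0, 1.0, 0.0]
wrist_force: [-1.0, 4.8, 9.0]
finger_gap: 0.0135
grip_force: 44.0
```

Emit:
move_arm(moves=[0,-0.006,0,0,0.005,0,-0.012,0,0,0.005,0,-0.018,0,0,0.005])

```text
clock: 5.03
tcp_pos: [0.5801, -0.0797, 0.0565]
orientation: [0.002, -0.001, 1.0, 0.004]
wrist_force: [1.9, 27.3, 12.9]
finger_gap: 0.0134
grip_force: 24.3
```

Emit:
move_arm(moves=[0,0.003,0,0,0.005,0,0.003,0,0,0.005,0,0.003,0,0,0.005])

```text
clock: 5.28
tcp_pos: [0.5802, -0.0791, 0.0566]
orientation: [0.002, -0.001, 1.0, 0.001]
wrist_force: [1.1, 5.0, 8.3]
finger_gap: 0.013
grip_force: 44.7
```

Emit:
move_arm(moves=[0,0,0,-0.11,0.005,0,0,0,-0.22,0.005,0,0,0,-0.33,0.005,0,0,0,-0.44,0.005,0,0,0,-0.55,0.005,0,0,0,-0.66,0.005,0,0,0,-0.77,0.005,0,0,0,-0.88,0.005,0,0,0,-0.99,0.005,0,0,0,-1.1,0.005,0,0,0,-1.2,0.005,0,0,0,-1.27,0.005])

```text
clock: 6.28
tcp_pos: [0.5809, -0.0781, 0.0567]
orientation: [0.001, 0.594, 0.805, 0.003]
wrist_force: [2.7, 8.4, 8.7]
finger_gap: 0.013
grip_force: 44.7
```

```bash
python3 - <<'E'
from h import *
s=env.get_state();print(s['wrist_force'],s['ft_torque'],s['tcp_pos'],s['orientation'],s['finger_gap'],s['grip_force'])
E
```

```text
[2.69610659 8.36423284 8.73440494] [ 1.57508845 -0.26754316  0.20979796] [ 0.5808658  -0.07813671  0.05669844] [0.00096313 0.59378385 0.80461936 0.0027388 ] 0.01298516512789483 44.68561291694641
```

Emit:
move_arm(moves=[0,0,0,0,0.05,0,0,0,0,0.05,0,0,0,0,0.05,0,0,0.03,0,0.05,0,0,0.07,0,0.05,0,0,0.11,0,0.05,0.02,0.02,0.15,-0.2,0.05,0.03,0.04,0.19,-0.31,0.05,0.03,0.04,0.19,-0.31,0.05,0.03,0.04,0.19,-0.31,0.05,0.03,0.04,0.19,-0.31,0.05,0.03,0.04,0.19,-0.31,0.05])

```text
clock: 7.28
tcp_pos: [0.6077, -0.0405, 0.2422]
orientation: [-0.001, 0.709, 0.705, -0.001]
wrist_force: [0.5, 0.0, -0.2]
finger_gap: 0.0498
grip_force: 0.0
```

```bash
python3 - <<'E'
from h import *
import pickle
c=cam('wrist');cv2.imwrite('pics/w3.png',c['im']);pickle.dump(c,open('w3.pkl','wb'));print(env.get_state()['tcp_pos'])
c=cam('top');cv2.imwrite('pics/t3.png',c['im']);pickle.dump(c,open('t3.pkl','wb'))
E
```

```text
[ 0.60752179 -0.04056066  0.2419379 ]
```

View pics/w3.png

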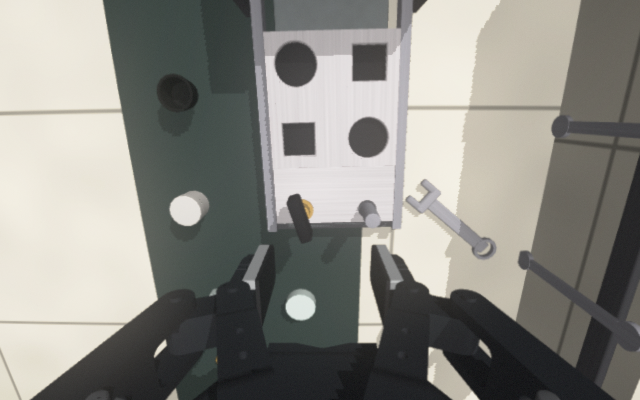

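The wrist view shows all four nests in the open: squares at (299,139) and (369,62), rounds at (368,137) and (296,64). The knob at (300,218) is in its tight pose, and the disc shows at (300,305).

```bash
python3 - <<'E'
from h import *
import pickle
c=pickle.load(open('w3.pkl','rb'))
g=cv2.cvtColor(c['im'],cv2.COLOR_BGR2GRAY)
m=(g<110).astype(np.uint8)
C={}
for n,p in dict(sqA=(299,139),rdA=(368,137),rdB=(296,64),sqB=(369,62)).items():
    mm=np.zeros_like(m);x,y=p;mm[y-33:y+33,x-30:x+30]=m[y-33:y+33,x-30:x+30]
    nn,l,st,ce=cv2.connectedComponentsWithStats(mm);i=l[y,x]
    k=cv2.findContours((l==i).astype(np.uint8),0,cv2.CHAIN_APPROX_NONE)[0][0].reshape(-1,2)
    w=at(c,k,.030)[:,:2].astype(np.float32);r=cv2.minAreaRect(w);C[n]=np.array(r[0]);print(n,np.round(r[0],4),np.round(r[1],4),round(r[2],2),st[i,4])
print('centre',sum(C.values())/4)
d=C['rdA']-C['sqA'];e=C['sqB']-C['rdB'];f=C['rdB']-C['sqA'];h=C['sqB']-C['rdA'];print([ (np.round(v,4),np.hypot(*v).round(4)) for v in(d,e,f,h)])
print('yaw',np.arctan2(d[1],d[0]),np.arctan2(e[1],e[0]),np.arctan2(-f[0],f[1]),np.arctan2(-h[0],h[1]))
hsv=cv2.cvtColor(c['im'],cv2.COLOR_BGR2HSV);mm=((hsv[...,2]>180)&(hsv[...,1]<60)).astype(np.uint8);mm[:270]=0;mm[:,:278]=0;mm[:,330:]=0;mm[340:]=0
k=max(cv2.findContours(mm,0,1)[0],key=cv2.contourArea);w=at(c,k.reshape(-1,2),.014)[:,:2].astype(np.float32);print('disc',cv2.minEnclosingCircle(w),cv2.boundingRect(k))
E
```

```text
sqA [0.5796 0.0067] [0.0348 0.0354] 89.63 962
rdA [0.6585 0.0079] [0.0425 0.0426] 89.77 1172
rdB [0.578  0.0857] [0.0426 0.043 ] 89.47 1445
sqB [0.6577 0.087 ] [0.035  0.0354] 1.19 1174
centre [0.61845285 0.0468131 ]
[(array([0.0789, 0.0011]), np.float64(0.0789)), (array([0.0797, 0.0013]), np.float64(0.0797)), (array([-0.0016,  0.0789]), np.float64(0.0789)), (array([-0.0009,  0.0791]), np.float64(0.0791))]
yaw 0.014156827527511438 0.01619476791330534 0.020880032716975434 0.01114382583310193
disc ((0.573419451713562, -0.22885683178901672), 0.021901678293943405) (286, 294, 29, 26)
```

Emit:
move_arm(moves=[-0.035,-0.19,0,0.125,0.065,-0.035,-0.19,0,0.25,0.065,-0.035,-0.19,0,0.375,0.065,-0.035,-0.19,0,0.5,0.065,-0.035,-0.19,0,0.62,0.065,-0.035,-0.19,0,0.74,0.065,-0.035,-0.19,0,0.86,0.065,-0.035,-0.19,-0.02,0.98,0.065,-0.035,-0.19,-0.05,1.1,0.065,-0.035,-0.19,-0.08,1.22,0.065,-0.035,-0.19,-0.09,1.34,0.065,-0.035,-0.19,-0.09,1.46,0.065])

```text
clock: 8.38
tcp_pos: [0.5703, -0.229, 0.1485]
orientation: [-0.005, 0.057, 0.998, 0.002]
wrist_force: [-0.6, -0.1, -0.6]
finger_gap: 0.065
grip_force: 0.0
```

Emit:
move_arm(moves=[0,0,0,0.13,0.065,0,0,0,0.13,0.065,0,0,0,0.13,0.065,0,0,0,0.13,0.065])

```text
clock: 8.72
tcp_pos: [0.5735, -0.2302, 0.1537]
orientation: [-0.0, -0.004, 1.0, 0.0]
wrist_force: [-0.0, 0.3, -0.2]
finger_gap: 0.0649
grip_force: 0.0
```

```bash
cat >> h.py <<'E'
def blanks(c,z=.014,roi=None):
    hsv=cv2.cvtColor(c['im'],cv2.COLOR_BGR2HSV);m=((hsv[...,2]>150)&(hsv[...,1]<60)).astype(np.uint8)
    if roi: q=np.zeros_like(m);a,b,e,f=roi;q[b:f,a:e]=m[b:f,a:e];m=q
    for k in cv2.findContours(m,cv2.RETR_EXTERNAL,cv2.CHAIN_APPROX_NONE)[0]:
        if 50<cv2.contourArea(k)<20000:
            w=at(c,k.reshape(-1,2),z)[:,:2].astype(np.float32);r=cv2.minAreaRect(w)
            if .025<min(r[1])<max(r[1])<.06: print(cv2.boundingRect(k),np.round(r[0],4),np.round(r[1],4),round(np.radians(r[2]),3),'fill',round(cv2.contourArea(w)/r[1][0]/r[1][1],2))
E
python3 - <<'E'
from h import *
import pickle
c=cam('wrist');cv2.imwrite('pics/w4.png',c['im']);pickle.dump(c,open('w4.pkl','wb'));s=env.get_state();print(s['tcp_pos'],s['orientation'],ray(c,[[320,200]]))
blanks(c,.016)
print('top');t=cam('top');blanks(t,.016,(300,180,440,275))
w=pickle.load(open('w3.pkl','rb'));g=cv2.cvtColor(w['im'],cv2.COLOR_BGR2GRAY);m=(g<75).astype(np.uint8);m[:190]=0;m[243:]=0;m[:,:280]=0;m[:,320:]=0
k=max(cv2.findContours(m,0,cv2.CHAIN_APPROX_NONE)[0],key=cv2.contourArea);print('knob w3',cv2.minAreaRect(at(w,k.reshape(-1,2),.073)[:,:2].astype(np.float32)),cv2.boundingRect(k),ray(w,[[320,200]])[0])
E
```

```text
[ 0.5737183  -0.23024271  0.15403789] [-2.27138254e-04 -4.31177867e-03  9.99990668e-01  1.42524215e-04] (array([ 0.50028942, -0.23094962,  0.2865627 ]), array([[ 0.27377649, -0.00461276, -0.96188148]]))
(301, 174, 44, 43) [ 0.5728 -0.2299] [0.0411 0.0409] 0.008 fill 0.8
(174, 162, 43, 41) [ 0.5609 -0.35  ] [0.0379 0.0348] 1.378 fill 0.91
(310, 47, 47, 52) [ 0.4655 -0.2215] [0.0339 0.0336] 0.262 fill 0.96
(491, 7, 50, 55) [ 0.4329 -0.0714] [0.0405 0.0405] 1.187 fill 0.78
top
(318, 248, 13, 14) [ 0.4359 -0.0814] [0.0367 0.0342] 0.015 fill 0.78
knob w3 ((0.5811206698417664, -0.07535336166620255), (0.053922489285469055, 0.043325163424015045), 89.76872253417969) (280, 195, 40, 48) [0.60809818 0.03211679 0.37500289]
```

View pics/w4.png

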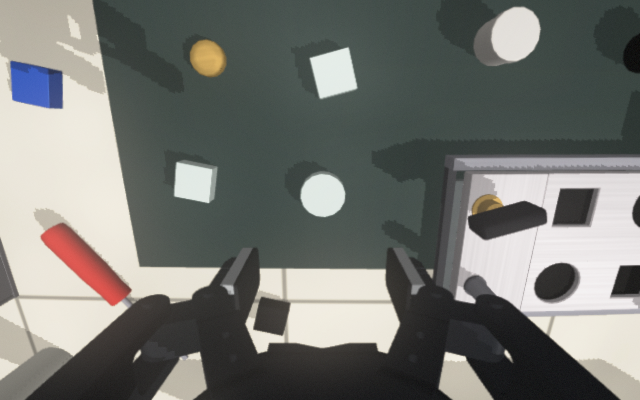

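The disc is at (323,195), squares at (333,72) and (195,182), pot and cap undisturbed. I'll descend on the disc.

Emit:
move_arm(moves=[0,0,-0.04,0,0.065,0,0,-0.08,0,0.065,0,0,-0.12,0,0.065,0,0,-0.142,0,0.065,0,0,-0.142,0,0.06,0,0,-0.142,0,0.05,0,0,-0.142,0,0.04,0,0,-0.142,0,0.035,0,0,-0.142,0,0.035,0,0,-0.142,0,0.035], newtons=40)

```text
clock: 9.65
tcp_pos: [0.5752, -0.2307, 0.0142]
orientation: [0.001, -0.006, 1.0, -0.001]
wrist_force: [-0.4, 1.0, -0.2]
finger_gap: 0.0399
grip_force: 40.3
```

Emit:
move_arm(moves=[0,0,0.02,0,0.035,0,0,0.06,0,0.035,0,0,0.1,0,0.035,0.02,0.03,0.12,0,0.035,0.04,0.07,0.12,0,0.035,0.06,0.11,0.12,0,0.035,0.07,0.15,0.12,0,0.035,0.08,0.19,0.12,0,0.035,0.084,0.22,0.12,0,0.035,0.084,0.238,0.12,0,0.035,0.084,0.238,0.12,0,0.035,0.084,0.238,0.12,0,0.035])

```text
clock: 10.65
tcp_pos: [0.6582, 0.0092, 0.1331]
orientation: [0.0, -0.007, 1.0, -0.0]
wrist_force: [-0.6, -0.9, -1.1]
finger_gap: 0.0399
grip_force: 40.6
```

```bash
python3 - <<'E'
from h import *
import pickle
c=cam('wrist');cv2.imwrite('pics/w5.png',c['im']);pickle.dump(c,open('w5.pkl','wb'));s=env.get_state();print(s['tcp_pos'],s['orientation'],s['finger_gap'])
p=s['tcp_pos'];print(proj(c,[(.6591,.0076,.03),(.6591,.0076,.024),p]))
E
```

```text
[0.65819716 0.00793994 0.13294506] [ 4.31880139e-04 -5.96802107e-03  9.99982059e-01 -2.79536352e-04] 0.03970275114944215
[[320.31933819 207.82666116]
 [320.36496874 205.71433095]
 [319.68721987 267.86515313]]
```

View pics/w5.png

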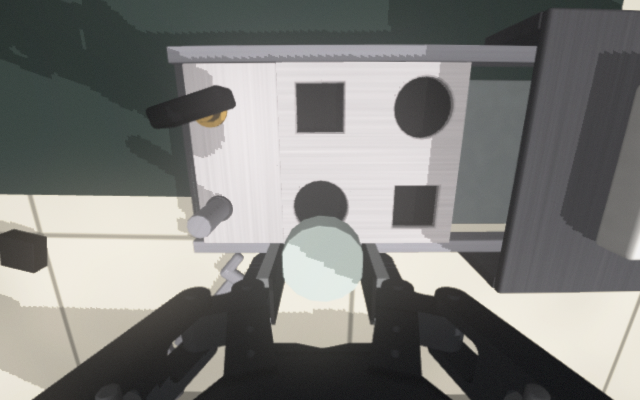

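The held disc is at (322,262). Nests: round A (320,207), round B (423,107), squares (320,108) and (415,206). I'll measure the nests and the disc in hand in this view.

```bash
cat >> h.py <<'E'
def nests(c,pts,r=34,th=110):
    g=cv2.cvtColor(c['im'],cv2.COLOR_BGR2GRAY);m=(g<th).astype(np.uint8)
    for x,y in pts:
        q=np.zeros_like(m);q[max(y-r,0):y+r,x-r:x+r]=m[max(y-r,0):y+r,x-r:x+r]
        l=cv2.connectedComponents(q)[1];k=cv2.findContours((l==l[y,x]).astype(np.uint8),0,cv2.CHAIN_APPROX_NONE)[0][0].reshape(-1,2)
        b=cv2.minAreaRect(at(c,k,.03)[:,:2].astype(np.float32));print('nest',np.round(b[0],4),np.round(b[1],4),round(b[2],1))
E
python3 - <<'E'
from h import *
import pickle
c=pickle.load(open('w5.pkl','rb'));print(ray(c,[[320,200]])[0])
nests(c,[(320,108),(423,107),(415,206)])
im=c['im'];print(im[205:310:5,322].tolist());print(im[262,270:290].tolist())
hsv=cv2.cvtColor(im,cv2.COLOR_BGR2HSV)
for v in(165,185,200):
    m=((hsv[...,2]>v)&(hsv[...,1]<60)).astype(np.uint8);m[:215]=0;m[305:]=0;m[:,:275]=0;m[:,370:]=0
    k=max(cv2.findContours(m,0,cv2.CHAIN_APPROX_NONE)[0],key=cv2.contourArea);w=at(c,k.reshape(-1,2),.1347)[:,:2].astype(np.float32)
    print(v,cv2.boundingRect(k),cv2.minEnclosingCircle(w),w.min(0),w.max(0))
E
```

```text
[0.58473832 0.00821988 0.26570899]
nest [0.5792 0.0061] [0.0349 0.0352] 0.8
nest [0.5781 0.0851] [0.0437 0.0438] 1.2
nest [0.6563 0.0861] [0.0341 0.0351] 0.9
[[79, 79, 80], [81, 82, 83], [91, 92, 91], [131, 135, 130], [141, 145, 139], [189, 195, 186], [189, 196, 186], [190, 197, 186], [189, 195, 186], [188, 194, 185], [189, 195, 186], [191, 196, 187], [230, 234, 227], [230, 234, 227], [231, 236, 229], [231, 236, 229], [231, 236, 228], [230, 235, 228], [230, 234, 228], [230, 235, 230], [224, 236, 240]]
[[112, 112, 112], [113, 113, 114], [111, 112, 112], [101, 101, 102], [77, 77, 77], [72, 74, 74], [71, 73, 73], [73, 74, 76], [74, 76, 76], [74, 74, 76], [74, 76, 75], [83, 86, 85], [147, 151, 144], [226, 231, 223], [231, 236, 228], [231, 235, 228], [231, 235, 228], [230, 234, 228], [232, 236, 229], [230, 235, 228]]
165 (280, 226, 86, 79) ((0.662071943283081, 0.009405535645782948), 0.02728411741554737) [ 0.6350553  -0.01230489] [0.67843145 0.03157587]
185 (280, 226, 86, 79) ((0.6621500253677368, 0.009406653232872486), 0.02723809704184532) [ 0.63508224 -0.01230489] [0.67843145 0.03157587]
200 (280, 243, 86, 62) ((0.6639585494995117, 0.00943257287144661), 0.02621479332447052) [ 0.64404166 -0.01230489] [0.67843145 0.03157587]
```

Emit:
move_arm(moves=[0.0015,-0.001,-0.03,0,0.035,0.0015,-0.001,-0.06,0,0.035,0.0015,-0.001,-0.08,0,0.035,0.0015,-0.001,-0.086,0,0.035,0.0015,-0.001,-0.089,0,0.035,0.0015,-0.001,-0.091,0,0.035,0.0015,-0.001,-0.093,0,0.035,0.0015,-0.001,-0.094,0,0.035,0.0015,-0.001,-0.094,0,0.035])

```text
clock: 11.45
tcp_pos: [0.6601, 0.0056, 0.0393]
orientation: [0.001, -0.005, 1.0, -0.0]
wrist_force: [0.3, 0.5, -0.7]
finger_gap: 0.0399
grip_force: 40.6
```

Emit:
move_arm(moves=[0,0,-0.001,0,0.035,0,0,-0.001,0,0.042,0,0,-0.001,0,0.048,0,0,-0.001,0,0.052,0,0,0.01,0,0.052,0,0,0.04,0,0.055,0,0,0.08,0,0.06,0,0,0.12,0,0.06,-0.04,-0.02,0.12,0,0.06,-0.08,-0.04,0.12,0,0.06,-0.1,-0.05,0.12,0,0.06,-0.1,-0.05,0.12,0,0.06])

```text
clock: 12.45
tcp_pos: [0.5544, -0.0442, 0.1592]
orientation: [-0.002, -0.005, 1.0, -0.0]
wrist_force: [-0.3, -0.2, -0.2]
finger_gap: 0.0601
grip_force: 0.0
```

```bash
python3 - <<'E'
from h import *
import pickle
c=cam('wrist');cv2.imwrite('pics/w6.png',c['im']);pickle.dump(c,open('w6.pkl','wb'));s=env.get_state();print(s['tcp_pos'],s['orientation'])
print(proj(c,[(.6591,.0076,.04),(.4655,-.2215,.016)]));print('z.04');blanks(c,.040);print('z.016');blanks(c,.016)
nests(c,[tuple(int(v) for v in proj(c,[p])[0]) for p in((.579,.0064,.03),(.578,.0864,.03))])
t=cam('top');print('top');blanks(t,.016,(330,185,440,275))
E
```

```text
[ 0.55723512 -0.04369779  0.15952769] [-2.31727007e-04 -4.61139589e-03  9.99989339e-01  5.22500809e-05]
[[373.4873098  303.96485368]
 [124.29970501  96.98266762]]
z.04
(0, 180, 45, 38) [ 0.5541 -0.318 ] [0.043  0.0335] 1.409 fill 0.83
(102, 73, 55, 48) [ 0.4665 -0.2023] [0.0317 0.0355] 0.248 fill 0.85
(257, 33, 48, 52) [ 0.4384 -0.0779] [0.0369 0.0368] 1.564 fill 0.81
z.016
(0, 180, 45, 38) [ 0.561 -0.344] [0.0471 0.0367] 1.409 fill 0.83
(102, 73, 55, 48) [ 0.4651 -0.2173] [0.0347 0.0389] 0.248 fill 0.85
(257, 33, 48, 52) [ 0.4343 -0.0811] [0.0404 0.0403] 1.564 fill 0.81
nest [0.5772 0.0052] [0.0331 0.0354] 0.5
nest [0.5762 0.0843] [0.0422 0.0432] 0.5
top
(367, 239, 13, 13) [ 0.4648 -0.2224] [0.0331 0.0329] 0.242 fill 0.8
(413, 207, 12, 12) [ 0.5613 -0.3539] [0.0319 0.0326] 1.547 fill 0.89
```

View pics/w6.png

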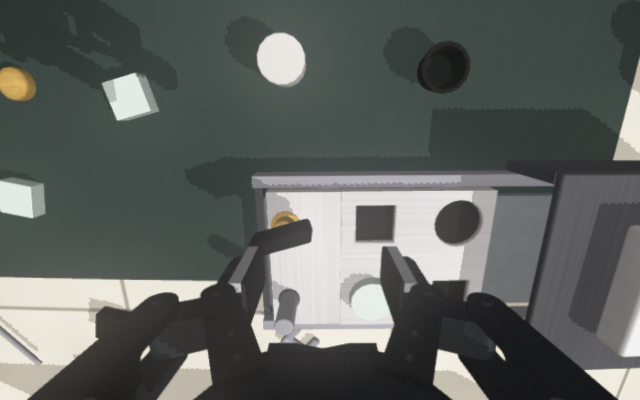

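The disc sits in round nest A at (372,300), and square A is visible at (375,223). Next is the near square, yaw about 0.26.

Emit:
move_arm(moves=[-0.09,-0.178,0,0.1,0.06,-0.09,-0.178,0,0.2,0.06,-0.09,-0.178,0,0.253,0.06,-0.09,-0.178,0,0.253,0.06,-0.09,-0.178,0,0.253,0.06,-0.09,-0.178,-0.03,0.253,0.06,-0.09,-0.178,-0.05,0.253,0.06,-0.09,-0.178,-0.05,0.253,0.06])

```text
clock: 13.22
tcp_pos: [0.4684, -0.2207, 0.1051]
orientation: [-0.002, -0.131, 0.991, 0.002]
wrist_force: [-0.9, 0.9, 0.7]
finger_gap: 0.0602
grip_force: 0.0
```

```bash
python3 - <<'E'
from h import *
c=cam('wrist');s=env.get_state();print(s['tcp_pos'],s['orientation'])
blanks(c,.016);print(proj(c,[(.4655,-.2215,.016)]))
E
```

```text
[ 0.46919929 -0.22061801  0.10685038] [-0.00127161 -0.13171297  0.9912862   0.00132145]
(121, 250, 54, 45) [ 0.5579 -0.3498] [0.0367 0.0387] 1.376 fill 0.82
(487, 200, 51, 49) [ 0.4387 -0.0688] [0.0415 0.0409] 0.423 fill 0.78
(301, 187, 43, 41) [ 0.4643 -0.2216] [0.0329 0.0334] 0.262 fill 0.98
[[321.54035013 208.81683483]]
```

Emit:
move_arm(moves=[-0.004,-0.001,-0.03,0,0.055,-0.004,-0.001,-0.06,0,0.055,-0.004,-0.001,-0.08,0,0.055,-0.004,-0.001,-0.094,0,0.055,-0.004,-0.001,-0.094,0,0.045,-0.004,-0.001,-0.094,0,0.035,-0.004,-0.001,-0.094,0,0.025,-0.004,-0.001,-0.094,0,0.025,-0.004,-0.001,-0.094,0,0.025], newtons=40)

```text
clock: 14.02
tcp_pos: [0.4667, -0.2227, 0.0158]
orientation: [0.001, -0.132, 0.991, -0.001]
wrist_force: [-0.1, 0.6, 0.0]
finger_gap: 0.0324
grip_force: 40.9
```

Emit:
move_arm(moves=[0,0,0.02,0,0.025,0,0,0.06,0,0.025,0,0,0.1,0,0.025,0.02,0.03,0.115,-0.08,0.025,0.04,0.07,0.115,-0.16,0.025,0.06,0.11,0.115,-0.24,0.025,0.08,0.14,0.115,-0.248,0.025,0.1,0.175,0.115,-0.248,0.025,0.114,0.21,0.115,-0.248,0.025,0.114,0.229,0.115,-0.248,0.025,0.114,0.229,0.115,-0.248,0.025,0.114,0.229,0.115,-0.248,0.025])

```text
clock: 15.02
tcp_pos: [0.5797, 0.0081, 0.1299]
orientation: [0.0, -0.009, 1.0, -0.0]
wrist_force: [-0.3, -0.0, -1.3]
finger_gap: 0.0326
grip_force: 40.9
```

```bash
cat >> h.py <<'E'
def held(c,s,drop=.002,w=70):
    x,y=proj(c,[s['tcp_pos']])[0].astype(int);hsv=cv2.cvtColor(c['im'],cv2.COLOR_BGR2HSV)
    m=((hsv[...,2]>180)&(hsv[...,1]<30)&(c['im'][...,1].astype(int)>c['im'][...,2].astype(int)+3)).astype(np.uint8)
    q=np.zeros_like(m);q[y-w:y+w,x-w:x+w]=m[y-w:y+w,x-w:x+w];q=cv2.morphologyEx(q,cv2.MORPH_OPEN,np.ones((5,5)))
    k=max(cv2.findContours(q,0,cv2.CHAIN_APPROX_NONE)[0],key=cv2.contourArea);p=at(c,k.reshape(-1,2),s['tcp_pos'][2]+drop)[:,:2].astype(np.float32)
    b=cv2.minAreaRect(p);print('held',cv2.boundingRect(k),np.round(b[0],4),np.round(b[1],4),round(b[2],2),p.min(0),p.max(0))
E
python3 - <<'E'
from h import *
import pickle
c=cam('wrist');cv2.imwrite('pics/w7.png',c['im']);s=env.get_state();pickle.dump((c,s),open('w7.pkl','wb'));print(s['tcp_pos'],s['orientation'],s['finger_gap'])
held(c,s,.0005)
print(proj(c,[(.579,.0064,.03),(.6591,.0076,.04),(.578,.0864,.03)]));nests(c,[tuple(int(v) for v in proj(c,[(.578,.0864,.03)])[0])])
print(c['im'][200:330:5,320].tolist())
E
```

```text
[0.57958678 0.00697352 0.12985197] [ 3.06291195e-04 -8.56435038e-03  9.99963250e-01 -2.39427585e-04] 0.0323891673076316
held (289, 233, 68, 86) [0.5849 0.0082] [0.0485 0.0325] 1.1 [ 0.5603222  -0.00841243] [0.60915625 0.02456511]
[[320.31163592 207.14329562]
 [320.02369262 298.37761594]
 [417.18222256 207.76231909]]
nest [0.5764 0.0846] [0.042  0.0435] 49.1
[[76, 77, 78], [75, 76, 77], [77, 78, 80], [77, 79, 79], [77, 79, 79], [131, 134, 129], [134, 138, 132], [192, 198, 189], [190, 196, 187], [192, 199, 189], [194, 200, 190], [191, 198, 187], [193, 199, 189], [232, 237, 230], [233, 237, 230], [233, 237, 231], [234, 238, 231], [233, 237, 230], [233, 237, 230], [233, 238, 231], [232, 237, 230], [233, 238, 230], [232, 237, 230], [232, 237, 230], [222, 222, 225], [187, 181, 184]]
```

Emit:
move_arm(moves=[0.0015,-0.0018,-0.03,0,0.025,0.0015,-0.0018,-0.06,0,0.025,0.0015,-0.0018,-0.075,0,0.025,0.0015,-0.0018,-0.081,0,0.025,0.0015,-0.0018,-0.084,0,0.025,0.0015,-0.0018,-0.086,0,0.025,0.0015,-0.0018,-0.087,0,0.025,0.0015,-0.0018,-0.088,0,0.025,0.0015,-0.0018,-0.088,0,0.025])

```text
clock: 15.82
tcp_pos: [0.5796, 0.0037, 0.0449]
orientation: [-0.001, -0.007, 1.0, -0.001]
wrist_force: [-11.3, -0.1, 20.2]
finger_gap: 0.0323
grip_force: 43.1
```

Emit:
move_arm(moves=[0,0,0.005,0,0.025,0,0,0.005,0,0.025,-0.0015,0.0005,0.005,0,0.025,-0.0015,0.0005,0.003,0,0.025,-0.0015,0.0005,0.001,0,0.025,-0.0015,0.0005,0,0,0.025,-0.0015,0.0005,0,0,0.025])

```text
clock: 16.4
tcp_pos: [0.5793, 0.0056, 0.0406]
orientation: [-0.0, -0.008, 1.0, 0.0]
wrist_force: [0.6, -1.1, 0.0]
finger_gap: 0.0328
grip_force: 40.9
```

Emit:
move_arm(moves=[0,0,-0.0012,0,0.025,0,0,-0.0012,0,0.03,0,0,-0.0012,0,0.038,0,0,-0.0012,0,0.044,0,0,0.005,0,0.044,0,0,0.03,0,0.045,0,0,0.07,0,0.05,0,0,0.1,0,0.06,0.01,-0.04,0.1,-0.06,0.06,0.01,-0.08,0.1,-0.12,0.06,0.01,-0.1,0.1,-0.12,0.06,0.01,-0.1,0.1,-0.12,0.06])

```text
clock: 17.4
tcp_pos: [0.5902, -0.0986, 0.1423]
orientation: [0.001, 0.054, 0.999, -0.001]
wrist_force: [-0.4, 0.4, -0.5]
finger_gap: 0.0604
grip_force: 0.0
```

```bash
python3 - <<'E'
from h import *
import pickle
c=cam('wrist');cv2.imwrite('pics/w8.png',c['im']);s=env.get_state();pickle.dump((c,s),open('w8.pkl','wb'));print(s['tcp_pos'],s['orientation'])
blanks(c,.016);print(proj(c,[(.579,.0064,.04)]));t=cam('top');cv2.imwrite('pics/t8.png',t['im']);blanks(t,.016,(330,185,440,275))
E
```

```text
[ 0.58971419 -0.09653684  0.14195573] [ 4.79601514e-04  5.35848739e-02  9.98563179e-01 -9.75206621e-05]
(29, 179, 53, 37) [ 0.562  -0.3449] [0.0468 0.0345] 1.433 fill 0.89
[[449.39083417 180.64129025]]
(413, 207, 12, 12) [ 0.5613 -0.3539] [0.0319 0.0324] 1.543 fill 0.88
```

View pics/w8.png

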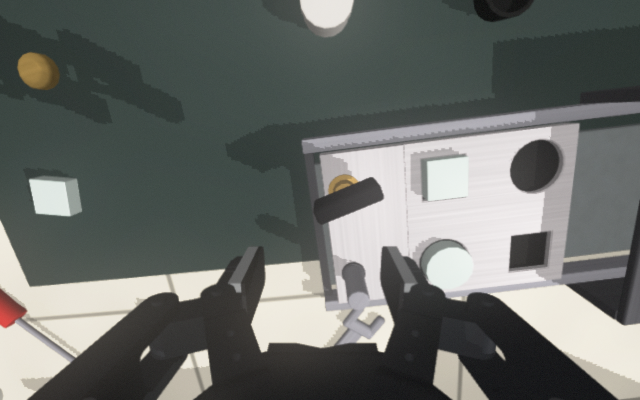

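Both blanks lie flat in their nests, square A at (445,177) and round A at (446,264). The last square is still at (55,195).

Emit:
move_arm(moves=[-0.029,-0.255,0,-0.05,0.06,-0.029,-0.255,0,-0.086,0.06,-0.029,-0.255,0,-0.086,0.06,-0.029,-0.255,0,-0.086,0.06,-0.029,-0.255,0,-0.086,0.06,-0.029,-0.255,-0.02,-0.086,0.06,-0.029,-0.255,-0.04,-0.086,0.06,-0.029,-0.255,-0.04,-0.086,0.06,-0.029,-0.255,-0.04,-0.086,0.06])

```text
clock: 18.25
tcp_pos: [0.5594, -0.3479, 0.0996]
orientation: [-0.002, 0.095, 0.995, 0.002]
wrist_force: [0.9, 0.5, -0.3]
finger_gap: 0.0599
grip_force: 0.0
```

```bash
python3 - <<'E'
from h import *
c=cam('wrist');s=env.get_state();print(s['tcp_pos'],s['orientation'])
blanks(c,.016)
E
```

```text
[ 0.56042894 -0.34762493  0.10108085] [-7.42044742e-04  9.41693812e-02  9.95555490e-01  9.18748237e-04]
(294, 197, 45, 41) [ 0.5607 -0.3528] [0.0336 0.0327] 1.38 fill 0.98
```

Emit:
move_arm(moves=[0,-0.0045,-0.03,0,0.055,0,-0.0045,-0.06,0,0.055,0,-0.0045,-0.075,0,0.055,0,-0.0045,-0.089,0,0.055,0,-0.0045,-0.089,0,0.045,0,-0.0045,-0.089,0,0.035,0,-0.0045,-0.089,0,0.025,0,-0.0045,-0.089,0,0.025,0,-0.0045,-0.089,0,0.025])

```text
clock: 19.05
tcp_pos: [0.5616, -0.3542, 0.0141]
orientation: [0.001, 0.094, 0.996, -0.001]
wrist_force: [0.3, -0.8, 0.6]
finger_gap: 0.0327
grip_force: 42.2
```

Emit:
move_arm(moves=[0,0,0.03,0,0.025,0,0,0.07,0,0.025,0,0,0.105,0,0.025,0.008,0.035,0.118,0.05,0.025,0.016,0.07,0.118,0.1,0.025,0.024,0.11,0.118,0.15,0.025,0.032,0.15,0.118,0.205,0.025,0.04,0.19,0.118,0.205,0.025,0.05,0.23,0.118,0.205,0.025,0.06,0.27,0.118,0.205,0.025,0.07,0.31,0.118,0.205,0.025,0.08,0.35,0.118,0.205,0.025])

```text
clock: 20.05
tcp_pos: [0.641, -0.002, 0.1315]
orientation: [0.001, -0.007, 1.0, -0.0]
wrist_force: [0.9, -1.3, -0.1]
finger_gap: 0.0325
grip_force: 42.2
```

Emit:
move_arm(moves=[0.008,0.035,0,0,0.025,0.014,0.07,0,0,0.025,0.016,0.091,0,0,0.025,0.016,0.091,0,0,0.025,0.016,0.091,0,0,0.025,0.016,0.091,0,0,0.025,0.016,0.091,0,0,0.025])

```text
clock: 20.63
tcp_pos: [0.6565, 0.0858, 0.1307]
orientation: [0.0, -0.007, 1.0, -0.0]
wrist_force: [0.0, 0.2, -0.7]
finger_gap: 0.0328
grip_force: 42.2
```

```bash
python3 - <<'E'
from h import *
import pickle
c=cam('wrist');cv2.imwrite('pics/w9.png',c['im']);s=env.get_state();pickle.dump((c,s),open('w9.pkl','wb'));print(s['tcp_pos'],s['orientation'],s['finger_gap'])
held(c,s,.002,50)
nests(c,[tuple(int(v) for v in proj(c,[(.578,.0864,.03)])[0])])
x=int(proj(c,[s['tcp_pos']])[0][0]);print(c['im'][200:330:5,x].tolist())
E
```

```text
[0.65657519 0.0856546  0.13058563] [ 1.24066211e-04 -6.62562626e-03  9.99978041e-01 -4.93885131e-05] 0.03286336211296418
held (289, 239, 67, 59) [0.6561 0.086 ] [0.0321 0.0331] 0.81 [0.6398681  0.06959601] [0.67235744 0.10272489]
nest [0.578  0.0863] [0.0437 0.0437] 10.1
[[72, 73, 74], [74, 75, 75], [72, 72, 73], [73, 73, 74], [73, 74, 75], [68, 70, 70], [125, 129, 124], [127, 131, 126], [184, 190, 181], [185, 190, 182], [185, 191, 181], [185, 191, 181], [184, 189, 180], [185, 190, 181], [228, 232, 226], [228, 233, 226], [228, 233, 226], [228, 232, 225], [228, 233, 226], [228, 233, 226], [225, 236, 240], [225, 236, 240], [225, 236, 240], [204, 221, 225], [176, 190, 197], [176, 191, 197]]
```

Emit:
move_arm(moves=[0.0006,0.0012,-0.03,0,0.025,0.0006,0.0012,-0.06,0,0.025,0.0006,0.0012,-0.078,0,0.025,0.0006,0.0012,-0.084,0,0.025,0.0006,0.0012,-0.086,0,0.025,0.0006,0.0012,-0.088,0,0.025,0.0006,0.0012,-0.09,0,0.025,0.0006,0.0012,-0.0905,0,0.025,0.0006,0.0012,-0.091,0,0.025])

```text
clock: 21.43
tcp_pos: [0.6576, 0.0881, 0.0399]
orientation: [0.001, -0.007, 1.0, 0.0]
wrist_force: [-0.3, 0.4, -0.9]
finger_gap: 0.0324
grip_force: 42.3
```

No contact, so it is in. Release, then back off and check.

Emit:
move_arm(moves=[0,0,-0.001,0,0.025,0,0,-0.001,0,0.03,0,0,-0.001,0,0.038,0,0,-0.001,0,0.042,0,0,0.005,0,0.042,0,0,0.03,0,0.042,0,0,0.07,0,0.05,-0.01,-0.02,0.1,-0.1,0.05,-0.02,-0.05,0.13,-0.2,0.05,-0.03,-0.08,0.16,-0.3,0.05,-0.04,-0.11,0.19,-0.4,0.05,-0.04,-0.11,0.19,-0.5,0.05])

```text
clock: 22.43
tcp_pos: [0.6182, -0.0259, 0.2364]
orientation: [0.005, 0.244, 0.97, -0.0]
wrist_force: [0.7, 1.1, 0.4]
finger_gap: 0.0501
grip_force: 0.0
```

```bash
python3 - <<'E'
from h import *
import pickle
c=cam('wrist');t=cam('top');S=cam('scene');s=env.get_state();pickle.dump((c,s,t,S),open('w10.pkl','wb'));print(s['tcp_pos'],s['orientation'])
a=cv2.resize(c['im'],(480,300));b=cv2.resize(t['im'][150:290,180:460],(560,280));d=cv2.resize(S['im'][140:300,240:440],(480,300))
cv2.imwrite('pics/w10.png',c['im']);m=np.zeros((600,800,3),np.uint8);m[:300,:480]=a;m[300:,:480]=d;m[300:460,480:]=cv2.resize(b,(320,160));cv2.imwrite('pics/m10.png',m)
blanks(t,.016)
E
```

```text
[ 0.61747019 -0.02224824  0.23058427] [1.16421027e-03 2.39451973e-01 9.70907465e-01 3.02014729e-04]
(318, 248, 13, 13) [ 0.4373 -0.0814] [0.0339 0.0342] 0.015 fill 0.82
```

View pics/m10.png

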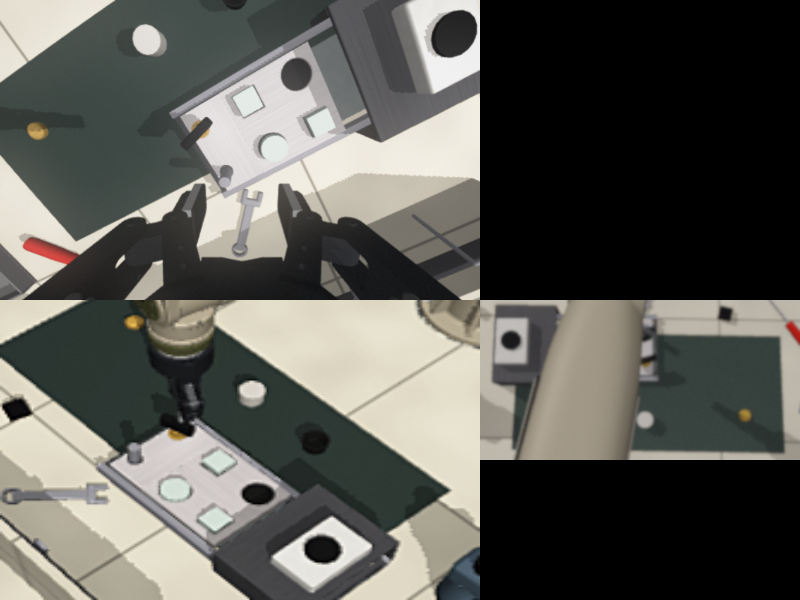

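All three blanks sit flat in nests, scene part at (218,460), (175,488) and (215,518). The bench has no blank left and the bystanders are in place. Now back to the knob.

Emit:
move_arm(moves=[-0.037,-0.056,0,-0.12,0.05,-0.037,-0.056,0,-0.24,0.05,-0.037,-0.056,0,-0.36,0.05,-0.037,-0.056,-0.02,-0.48,0.05,-0.037,-0.056,-0.04,-0.6,0.05,-0.037,-0.056,-0.06,-0.72,0.05,-0.037,-0.056,-0.08,-0.797,0.05,-0.037,-0.056,-0.08,-0.797,0.05,-0.037,-0.056,-0.08,-0.797,0.05])

```text
clock: 23.33
tcp_pos: [0.5786, -0.0762, 0.1471]
orientation: [-0.002, 0.596, 0.803, -0.001]
wrist_force: [-0.4, -0.3, 0.3]
finger_gap: 0.0501
grip_force: 0.0
```

```bash
python3 - <<'E'
from h import *
c=cam('wrist');s=env.get_state();print(s['tcp_pos'],s['orientation'])
blanks(c,.040)
E
```

```text
[ 0.57975877 -0.0766536   0.14870995] [-1.00354719e-03  5.95947208e-01  8.03022936e-01 -2.86069632e-04]
(141, 135, 56, 46) [ 0.4428 -0.0727] [0.0447 0.0374] 1.234 fill 0.74
```

Emit:
move_arm(moves=[0.001,-0.0015,-0.03,0,0.05,0.001,-0.0015,-0.06,0,0.05,0.001,-0.0015,-0.08,0,0.05,0.001,-0.0015,-0.094,0,0.05,0.001,-0.0015,-0.094,0,0.03,0.001,-0.0015,-0.094,0,0.02,0.001,-0.0015,-0.094,0,0.01,0.001,-0.0015,-0.094,0,0.005,0.001,-0.0015,-0.094,0,0.005,0.001,-0.0015,-0.094,0,0.005], newtons=40)

```text
clock: 24.22
tcp_pos: [0.5817, -0.0795, 0.0572]
orientation: [0.001, 0.598, 0.802, 0.0]
wrist_force: [-4.8, -0.5, 6.7]
finger_gap: 0.0133
grip_force: 40.8
```

Emit:
move_arm(moves=[0,0,0,0.11,0.005,0,0,0,0.22,0.005,0,0,0,0.33,0.005,0,0,0,0.44,0.005,0,0,0,0.55,0.005,0,0,0,0.66,0.005,0,0,0,0.77,0.005,0,0,0,0.88,0.005,0,0,0,0.99,0.005,0,0,0,1.1,0.005,0,0,0,1.2,0.005,0,0,0,1.27,0.005])

```text
clock: 25.22
tcp_pos: [0.582, -0.0789, 0.0571]
orientation: [0.001, 0.003, 1.0, 0.0]
wrist_force: [-1.8, 1.2, 4.7]
finger_gap: 0.0131
grip_force: 40.6
```

Emit:
move_arm(moves=[0,0,0,0.01,0.005,0,0,0,0.01,0.005])

```text
clock: 25.38
tcp_pos: [0.5821, -0.0788, 0.0571]
orientation: [0.001, 0.0, 1.0, 0.0]
wrist_force: [-1.8, 1.9, 5.0]
finger_gap: 0.0133
grip_force: 40.6
```

Emit:
move_arm(moves=[0,0.004,0,0,0.005,0,0.012,0,0,0.005,0,0.024,0,0,0.005,-0.001,0.036,0,0,0.005,-0.001,0.048,0,0,0.005,-0.001,0.062,0,0,0.005,-0.001,0.076,0,0,0.005,-0.001,0.09,0,0,0.005,-0.002,0.104,0,0,0.005,-0.002,0.118,0,0,0.005,-0.002,0.13,0,0,0.005,-0.002,0.142,0,0,0.005])

```text
clock: 26.38
tcp_pos: [0.5797, 0.0624, 0.0571]
orientation: [0.001, 0.001, 1.0, -0.001]
wrist_force: [-4.0, -5.9, 7.4]
finger_gap: 0.0131
grip_force: 40.9
```

Emit:
move_arm(moves=[0,0.006,0,0,0.005,0,0.011,0,0,0.005,0,0.015,0,0,0.005,0,0.018,0,0,0.005,0,0.02,0,0,0.005])

```text
clock: 26.8
tcp_pos: [0.5793, 0.0815, 0.0571]
orientation: [0.001, 0.001, 1.0, -0.002]
wrist_force: [-4.5, -12.9, 8.8]
finger_gap: 0.0131
grip_force: 41.1
```

Emit:
move_arm(moves=[0,-0.001,0,-0.11,0.005,0,-0.001,0,-0.22,0.005,0,-0.001,0,-0.33,0.005,0,-0.001,0,-0.44,0.005,0,-0.001,0,-0.55,0.005,0,-0.001,0,-0.66,0.005,0,-0.001,0,-0.77,0.005,0,-0.001,0,-0.88,0.005,0,-0.001,0,-0.99,0.005,0,-0.001,0,-1.1,0.005,0,-0.001,0,-1.2,0.005,0,-0.001,0,-1.28,0.005])

```text
clock: 27.8
tcp_pos: [0.579, 0.0805, 0.0572]
orientation: [0.001, 0.6, 0.8, -0.001]
wrist_force: [-6.2, -6.0, 9.9]
finger_gap: 0.0129
grip_force: 41.3
```

```bash
python3 - <<'E'
from h import *
s=env.get_state();print(s['ft_torque'],s['tcp_pos'],s['orientation'],s['grip_force'])
E
```

```text
[-1.15339375  1.17405664  0.13358446] [0.57899241 0.08050251 0.05718858] [ 0.00113705  0.60005644  0.79995634 -0.00090816] 41.33557856082916
```

Emit:
move_arm(moves=[0,0,0,-0.02,0.005,0,0,0,-0.02,0.005,0,0,0,0,0.02,0,0,0,0,0.045,0,0,0,0,0.045,0,0,0.03,0,0.045,0,0,0.07,0,0.045,0,0,0.11,0,0.045,0,-0.03,0.15,0,0.045,0,-0.06,0.18,0,0.045,0,-0.06,0.18,0,0.045,0,-0.06,0.18,0,0.045])

```text
clock: 28.8
tcp_pos: [0.5813, 0.0202, 0.2386]
orientation: [0.003, 0.599, 0.801, 0.002]
wrist_force: [-0.6, -0.3, 0.5]
finger_gap: 0.0449
grip_force: 0.0
```

```bash
python3 - <<'E'
from h import *
c=cam('wrist');S=cam('scene');s=env.get_state();print(s['tcp_pos'],s['wrist_force'],s['clock'])
cv2.imwrite('pics/f.png',np.vstack([cv2.resize(c['im'],(480,300)),cv2.resize(S['im'][140:300,240:496],(480,300))]))
g=cv2.cvtColor(c['im'],cv2.COLOR_BGR2GRAY);x,y=proj(c,[(.579,.0805,.073)])[0].astype(int)
m=np.zeros_like(g);m[y-40:y+40,x-30:x+30]=(g<75)[y-40:y+40,x-30:x+30];l=cv2.connectedComponents(m)[1]
k=cv2.findContours((l==l[y,x]).astype(np.uint8),0,1)[0][0];print(cv2.minAreaRect(at(c,k.reshape(-1,2),.073)[:,:2].astype(np.float32)))
E
```

```text
[0.57905339 0.02205216 0.23452666] [-0.69898454 -0.12163957  0.29729123] 28.9
((0.5775225758552551, 0.08063703775405884), (0.012763665057718754, 0.049684952944517136), 16.78447723388672)
```

View pics/f.png

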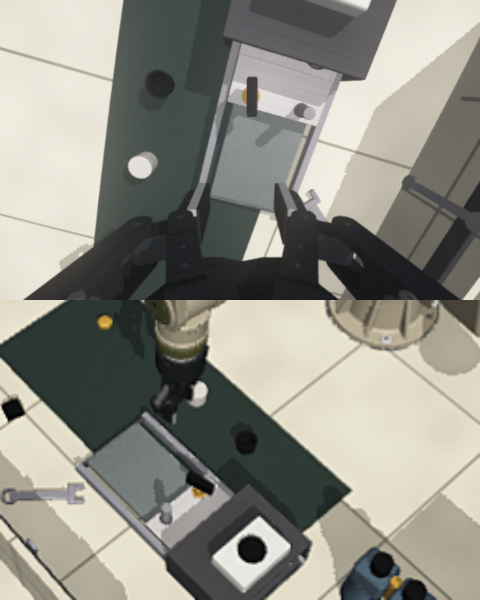

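The wrist part shows the carriage home under the hood, with the bar at (251,97) in its tight pose (measured about 1.29 rad). The bystanders are where they were. Handing in.

```bash
python3 -c "
from workcell import env
print(env.hand_in())"
```

```text
the job is handed in; nothing more can be done
None
```

Job handed in (no verdict came back): the three blanks found (one disc, two squares) are in nests of their own outline, and the carriage is home under the hood and clamped at about 1.29 rad.

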